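Lay out the soldering board for a bezel

ROBOT

A 6-joint arm with a two-finger parallel gripper is mounted at the origin on the work surface. World frame = base frame: x ahead of the robot, y to its left, z up, the work surface at z = 0. Lengths are in m, angles in degrees, forces in N, time in s.
With the tool pointing down it reaches from about 0.4 to 0.825 m from the base axis. Payload 7 kg.
Tool frame: the origin (TCP) lies at the very end of the fingers, on their centre line; the grasp point (between the pads) lies r.pinch_z behind it (r.pinch_z is the distance from the TCP to the grasp point, in m); z points along the fingers, y is the direction in which the jaws open and shut (so a half turn about z gives the same grasp; the last joint's range is limited). The gripper opens to 88 mm and grips with 3 to 60 N. Pads are 19 mm wide; open, the fingers measure 130 mm over their backs; the gripper's body (78 mm by 193 mm) begins 47 mm behind the grasp point.
Start: joints at [-48.696, 20.546, 0.682, 0, -70.136, -16.507], TCP at [0.283, -0.613, 0.227] pointing down, gripper open.
Joint ranges: [-176.03, 176.03], [-82.01, 121.73], [-58.28, 71.71], [-173.87, 95.51], [-174.79, -0.11], [-173.66, 173.66]. Speed limits (degrees/s): [136.94, 136.94, 172.46, 180, 180, 180].

INTERFACE

Orientations are given as [roll, pitch, yaw] about the fixed x, y, z axes, in that order (R = Rz(yaw) Ry(pitch) Rx(roll)).
In Python, from plant import r gives the robot as it stands. The module is installed in compiled form; this text tells all that it offers.
- The arm moves only by the tool servo_tool, never from a script. Its argument "steps" is a list of rows, each a list of 5 numbers: the finger opening in cm, from 0 to 8.76, then the shift along the tool's x, y, z in cm, then the turn about the tool's z in degrees. In form: [[fingers, x, y, z, spin], ...]. A call has 1 to 8 rows; each row shifts and turns the commanded pose from where the row before left it, along the tool's axes as they then stand; what a row does not reach is not made up. A row lasts 1/8 s, in which the tool goes at most 62.5 mm and 10.7 degrees, less where a joint would pass 70% of its speed; a pose out of reach is approached as far as the arm can. A call with a gripper value outside its range is refused whole. The fingers move at their own pace and stop on an object; "squeeze" is the grip in N (left out, the last holds). Time passes only in rows, so rows that do not move let the fingers close. It gives the time, the measured TCP pose, the force and the opening at its end, in the units of the state.
- r.get_state(): the state, without advancing time (a new reading comes with each control period).
- r.capture(name): name is "scene" or "top" or "wrist"; returns the picture (400x640x3 uint8, red, green, blue); there is no depth.
- r.calibration(name): a dict with "K" (3x3 intrinsics, pixels), "dist_coeffs" ([k1, k2, p1, p2, k3] as OpenCV has them; the pictures are not rectified), "rvec" (rotation vector, rad) and "tvec" (3), from world to camera coordinates, as OpenCV has them; the wrist camera has in their place "tool_from_camera" (4x4, takes a point from camera to tool coordinates, whose origin is the TCP and whose axes are the flange's). Camera axes: x right, y down, z forward; pixel columns grow to the right and rows downward; lengths in m; the calibration is good to about 2 mm. A picture is of the moment at which its call begins: read the wrist's pose just before it. calibration takes no time and is no camera call.
- r.close_job(): hands the job in, once; it reports no verdict.
The state is a dict: "time_s": time; "joints": joint angles; "qd": joint speeds; "joint_torque": joint torques, N m; "tcp_pos": TCP position; "eef_rot": TCP orientation; "contact_force": force on the tool from outside, world axes, zero at the start; "moment": the same for the moment, N m; "gripper_width": finger opening in m.
Only numpy, scipy, OpenCV 4.12 (cv2) and the standard library are available. Lean on these libraries where they do the work, as an engineer would, in place of code of your own. Each camera call takes 0.05 s, during which the arm holds its last target.

TASK

Set out the jeweller's dark wooden soldering board, in this order: lay the square steel bench block flat on the middle of the round cork mat, then lay the brass ring flat on the middle of that block, then stand the wide jar upright on the board midway between the cork mat and the pale firebrick, and last stand the small dropper bottle upright on the board straight behind the jar (towards the board's edge that is away from the robot), leaving a gap of about 2 cm between them. Let go of each thing before taking the next, and do not shift the round tin, the agate slice or the pliers.

Things in the scene. Friction and masses are not known exactly. Their poses are not given: they have to be found in the camera images.
- block: loose square bench block of bare steel, 50 x 50 mm, 20 mm high, about 0.4 kg. Origin: centre of its underside; x and y square to its sides, z up. It lies on the table
- bezel: loose plain brass ring, 40 mm outside and 32 mm inside diameter, 16 mm high, lying flat on the table with its hole upwards. Origin: on its axis at the underside, z up
- jar: loose wide white plastic jar, round, with a white screw cap. 46 mm diameter up to 37 mm, cap 39 mm diameter from 41 mm to the top at 56 mm. Origin: centre of its underside, z up. It stands on the table
- dropper: loose small white plastic dropper bottle, round, 26 mm diameter up to 36 mm, narrowing to a pointed nozzle whose tip is at 62 mm. Origin: centre of its underside, z up. It stands on the table
- board: fixed dark scorched wooden soldering board, 180 mm (x) by 360 mm (y), 10 mm thick, which the cork mat and the firebrick sit on. Origin: centre of its underside, at table height (its top is 10 mm higher); x points to the long edge away from the robot, y along the board to the robot's left. The origin lies midway between the mat's and the brick's centres, which are 240 mm apart along y, the mat on the left or on the right, it varies
- mat: fixed round cork mat on the board, 90 mm diameter, 5 mm thick. Origin: centre of its underside, 10 mm above the table (its top is 15 mm above the table)
- brick: fixed pale firebrick with small dark holes on top, on the board, 100 mm (x) by 70 mm (y), 30 mm high. Origin: centre of its underside, 10 mm above the table
- tin: bystander, leave alone: loose round aluminium tin with a lid, 52 mm diameter, 26 mm high, closed on top. Origin: centre of its underside
- agate: bystander, leave alone: loose flat round slice of agate, brown with a cream rim, no hole, 38 mm diameter, 8 mm thick. Origin: centre of its underside
- pliers: bystander, leave alone: loose small pliers with red handles lying flat, 137 mm long, 40 mm wide, 12 mm high. Origin: at table height, on the pivot's near side; x runs along them towards the handles (96 mm), the jaws reach 41 mm the other way
Mind the look-alikes: they are no part of the job. What is shaped like the jar but pink or purple is not meant.

How it is judged:
By the outcome, as a careful person would: the job done as asked, in the order asked, and still so for the second after the job is handed in, with the robot touching nothing.
It also fails if it takes over 115 s, if anything falls off the work surface, if the arm or the gripper's body presses on something with over 40 N, if the wrist force passes 120 N, or if a joint passes its speed limit or range.

## Working session

There is one attempt and no reset: what is moved stays moved. The work goes in short steps, Python scripts to look and compute and a tool call to move; the robot and the scene stay as the last step left them, time stands still between calls to the robot, and variables do not carry over. Pictures are saved under pics/ and viewed, and the job is handed in when it is done.

Besides the shell and the picture viewer there is one more tool, called as name([rows], argument=value, ...), one row to a line, values as JSON. servo_tool: Moves the arm, as the interface text tells. Its arguments: {"type":"object","properties":{"steps":{"type":"array","items":{"type":"array","items":{"type":"number"}}},"squeeze":{"type":"number"}},"required":["steps"]}

```bash
mkdir -p pics; ls
python3 - <<'E'
from plant import r
import cv2
print(r.get_state(), r.pinch_z)
for n in ("scene","top","wrist"):
    im=r.capture(n); cv2.imwrite(f"pics/{n}0.png",im[:,:,::-1]); print(n,r.calibration(n))
E
```

```text
pics
{'time_s': 0.0, 'joints': array([-4.86947060e+01,  2.05906512e+01,  6.33242025e-01, -1.82367288e-02,
       -7.01349861e+01, -1.65057260e+01]), 'qd': array([-0.07301471, -0.05303   ,  0.07598774, -0.06906251, -0.05576055,
        0.10560133]), 'joint_torque': array([-8.23904193e-04, -5.82716775e+01,  2.93055171e+01,  6.99745104e+00,
        6.75518837e-03, -1.47328960e-04]), 'tcp_pos': array([ 0.28287541, -0.61233363,  0.22563341]), 'eef_rot': array([ 1.79906541e+02, -9.81561758e-03, -1.55206635e+02]), 'contact_force': array([0.45726829, 0.55859445, 0.29840334]), 'moment': array([0.00600619, 0.0042031 , 0.00124376]), 'gripper_width': 0.08794902392722077} 0.0188
scene {'K': array([[453.58362621,   0.        , 324.39154023],
       [  0.        , 453.58362621, 202.25489052],
       [  0.        ,   0.        ,   1.        ]]), 'dist_coeffs': array([-0.10964228,  0.        ,  0.        ,  0.        ,  0.        ]), 'rvec': array([ 2.3774291 ,  1.16443106, -0.3353809 ]), 'tvec': array([-0.32500655, -0.36781907,  1.54373918])}
top {'K': array([[392.07192929,   0.        , 326.6506226
[... 223 characters left out ...]
, -2.17538666,  0.17108673]), 'tvec': array([0.00530453, 0.54877789, 0.98575755])}
wrist {'K': array([[339.86998984,   0.        , 321.9766849 ],
       [  0.        , 339.86998984, 198.71523063],
       [  0.        ,   0.        ,   1.        ]]), 'dist_coeffs': array([-0.03237516,  0.        ,  0.        ,  0.        ,  0.        ]), 'tool_from_camera': array([[ 2.44068134e-04, -9.62496281e-01, -2.71294765e-01,
         7.24803581e-02],
       [ 9.99999962e-01,  2.00626315e-04,  1.87862242e-04,
        -1.76733499e-04],
       [-1.26387840e-04, -2.71294801e-01,  9.62496294e-01,
        -1.57782163e-01],
       [ 0.00000000e+00,  0.00000000e+00,  0.00000000e+00,
         1.00000000e+00]])}
```

View pics/top0.png

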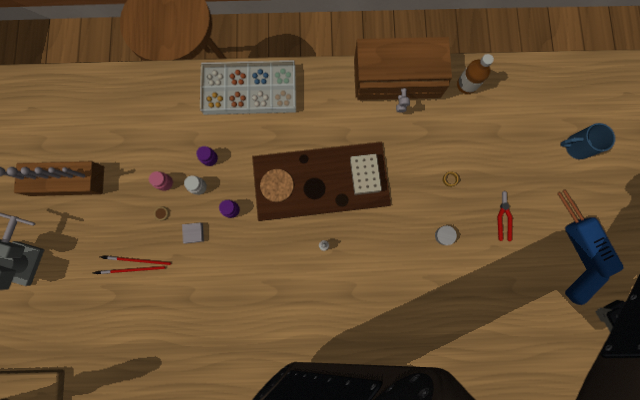

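View pics/scene0.png

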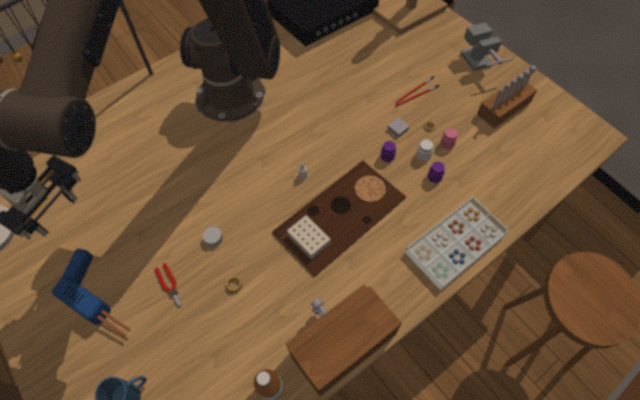

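View pics/wrist0.png

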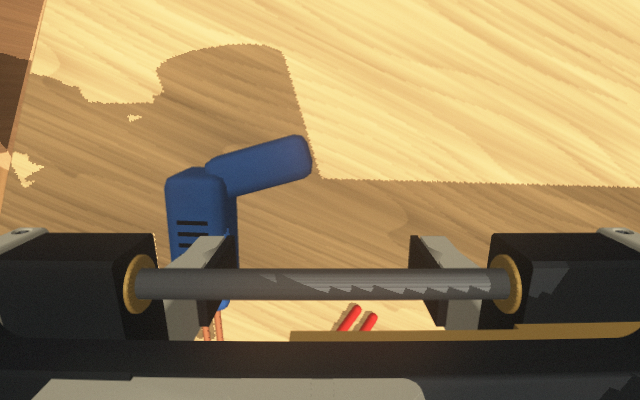

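Run:
```python
import cv2,numpy as np
im=cv2.imread("pics/top0.png")
a=cv2.resize(im[140:260,140:280],None,fx=4,fy=4,interpolation=cv2.INTER_CUBIC)
b=cv2.resize(im[155:255,420:470],(240,480),interpolation=cv2.INTER_CUBIC)
cv2.imwrite("pics/crop1.png",np.hstack([a[:480,:550],b]))
a=cv2.resize(im[140:260,245:400],None,fx=5,fy=5,interpolation=cv2.INTER_CUBIC)
cv2.imwrite("pics/crop2.png",a[:600,:800])
```

```text
(no output)
```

View pics/crop1.png

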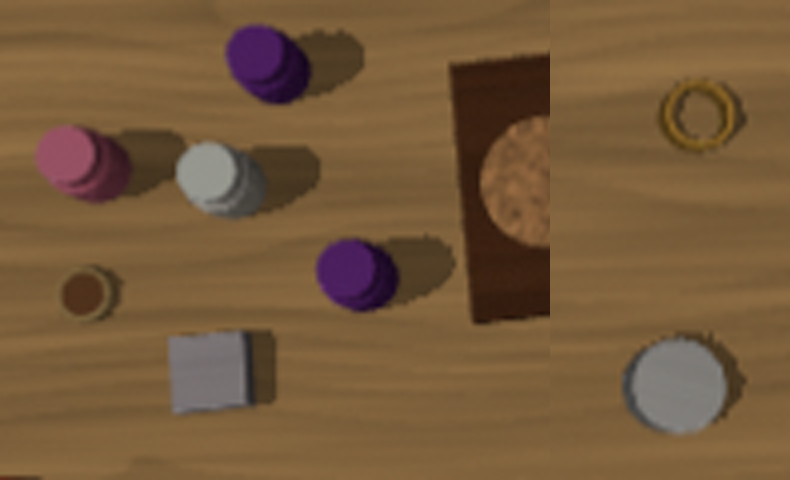

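View pics/crop2.png

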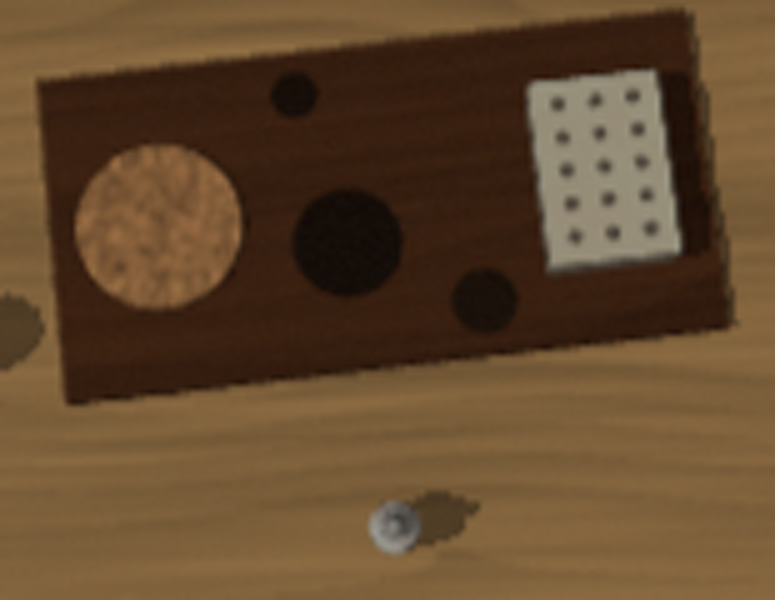

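Candidates (top image): block = grey square (192,233). Ring = holed brass (452,179), not the agate (162,213), which is a solid brown disc with a cream rim. Jar = white (195,184), not pink (160,181) or purple (207,155) and (229,208). Dropper = small white with nozzle (324,245), not the tin (447,235). The mat is on the left.

```bash
cat > h.py <<'E'
import numpy as np,cv2
from scipy.spatial.transform import Rotation as Ro
from plant import r
def cam(n,pose=None):
    c=r.calibration(n)
    if n=="wrist":
        p,e=pose; T=np.eye(4);T[:3,:3]=Ro.from_euler('xyz',e,degrees=True).as_matrix();T[:3,3]=p
        M=T@c["tool_from_camera"]; return c,M[:3,:3],M[:3,3]
    R=cv2.Rodrigues(c["rvec"])[0]; return c,R.T,-R.T@c["tvec"]
def ray(n,px,z,pose=None):
    c,R,o=cam(n,pose)
    u=cv2.undistortPoints(np.array(px,float).reshape(-1,1,2),c["K"],c["dist_coeffs"]).reshape(-1,2)
    d=np.c_[u,np.ones(len(u))]@R.T
    return o+d*((z-o[2])/d[:,2])[:,None]
def proj(n,P,pose=None):
    c,R,o=cam(n,pose)
    q=(np.atleast_2d(P)-o)@R
    return cv2.projectPoints(q.reshape(-1,1,3),np.zeros(3),np.zeros(3),c["K"],c["dist_coeffs"])[0].reshape(-1,2)
def goto(xy,yaw=None,z=None):
    s=r.get_state(); R=Ro.from_euler('xyz',s["eef_rot"],degrees=True).as_matrix()
    t=np.array([xy[0],xy[1],s["tcp_pos"][2] if z is None else z])
    d=R.T@(t-s["tcp_pos"])*100
    print("tool shift cm",d.round(2),"yaw now",s["eef_rot"][2].round(2))
    if yaw is not None:
        # spin about tool z (down): positive spin lowers yaw
        w=(s["eef_rot"][2]-yaw+90)%180-90; print("spin",round(w,2))
def blobs(m,mn=20):
    n,l,st,c=cv2.connectedComponentsWithStats(m.astype(np.uint8))
    return [(st[i,4],c[i].round(1),st[i,:4]) for i in range(1,n) if st[i,4]>=mn]
def shot(n,name,crop=None,f=1):
    s=r.get_state(); im=r.capture(n)[:,:,::-1].copy()
    cv2.imwrite(f"pics/{name}.png",im); np.save(f"pics/{name}.npy",np.r_[s["tcp_pos"],s["eef_rot"]]); return im
def pose(name): p=np.load(f"pics/{name}.npy"); return p[:3],p[3:]
E
python3 - <<'E'
from h import *
im=cv2.imread("pics/top0.png"); 
for n,p in dict(block=(192,233),ring=(452,171),jar=(195,180),drop=(322,245),tin=(447,235),mat=(277,185),board=(340,200),brick=(352,170),tbl=(300,300)).items(): print(n,im[p[1],p[0]], cv2.cvtColor(im,cv2.COLOR_BGR2HSV)[p[1],p[0]])
hsv=cv2.cvtColor(im,cv2.COLOR_BGR2HSV)
g=(hsv[...,1]<70)&(hsv[...,2]>85); g[:140]=0; g[300:]=0
for b in blobs(g): print("grey",b)
# board outline
bd=(hsv[...,2]<75)|((hsv[...,1]<95)&(hsv[...,2]>110));
E
```

```text
block [114 113 120] [176  15 120]
ring [ 46  85 113] [ 17 151 113]
jar [142 149 149] [ 30  12 149]
drop [109 115 120] [ 16  23 120]
tin [123 126 129] [ 15  12 129]
mat [ 49  79 113] [ 14 144 113]
board [12 18 27] [ 12 142  27]
brick [120 138 143] [ 23  41 143]
tbl [ 60  97 127] [ 17 135 127]
grey (np.int32(961), array([365.1, 173.4]), array([350, 154,  31,  40], dtype=int32))
grey (np.int32(35), array([  9.2, 170.9]), array([  6, 167,   7,   8], dtype=int32))
grey (np.int32(27), array([ 22.9, 170.3]), array([ 21, 167,   5,   7], dtype=int32))
grey (np.int32(220), array([191.8, 184. ]), array([184, 176,  18,  18], dtype=int32))
grey (np.int32(54), array([504.1, 196.6]), array([502, 191,   5,  12], dtype=int32))
grey (np.int32(129), array([  7.7, 224.5]), array([  0, 213,  15,  26], dtype=int32))
grey (np.int32(43), array([ 24. , 221.2]), array([ 16, 219,  17,   6], dtype=int32))
grey (np.int32(356), array([191.3, 232.6]), array([182, 223,  20,  21], dtype=int32))
grey (np.int32(310), array([446.4, 235. ]), array([437, 225,  20,  20], dtype=int32))
grey (np.int32(68), array([323. , 245.3]), array([319, 240,  10,  11], dtype=int32))
grey (np.int32(93), array([  3.6, 251.3]), array([  0, 245,  12,  15], dtype=int32))
grey (np.int32(35), array([ 27.9, 248.9]), array([ 24, 246,  11,   6], dtype=int32))
grey (np.int32(24), array([112.4, 257.9]), array([108, 257,   9,   3], dtype=int32))
grey (np.int32(24), array([105. , 271.5]), array([101, 270,   9,   4], dtype=int32))
grey (np.int32(77), array([ 19.5, 280.8]), array([ 13, 277,  14,   9], dtype=int32))
```

Run:
```python
from h import *
im=cv2.imread("pics/top0.png"); f=4
big=cv2.resize(im,None,fx=f,fy=f,interpolation=cv2.INTER_CUBIC)
hsv=cv2.cvtColor(big,cv2.COLOR_BGR2HSV)
U=lambda p:(np.array(p)+.5)/f-.5
def comp(m,seed):
    n,l=cv2.connectedComponents(m.astype(np.uint8)); k=l[int(seed[1]*f),int(seed[0]*f)]; assert k
    m=(l==k).astype(np.uint8); c=max(cv2.findContours(m,cv2.RETR_EXTERNAL,cv2.CHAIN_APPROX_NONE)[0],key=cv2.contourArea); return c.reshape(-1,2)
def rectw(c,z):
    P=ray("top",U(c),z)[:,:2]; rc=cv2.minAreaRect((P*1000).astype(np.float32)); return rc
g=(hsv[...,1]<70)&(hsv[...,2]>85)
print("block",rectw(comp(g,(192,233)),.02))
print("brick",rectw(comp(g,(352,170)),.04))
for n,s,z in (("jar",(191,184),.056),("tin",(446,235),.026),("drop",(323,246),.036)):
    P=ray("top",U(comp(g,s)),z)[:,:2]*1000; print(n,cv2.minEnclosingCircle(P.astype(np.float32)))
V=hsv[...,2]
c=comp((V>60)&(hsv[...,0]<22),(277,185)); P=ray("top",U(c),.015)[:,:2]*1000;print("mat",cv2.fitEllipse(P.astype(np.float32)))
c=comp(V<60,(340,200)); P=rectw(c,.01);print("board",P, "px",U(cv2.approxPolyDP(c,40,True).reshape(-1,2)).round(1).tolist())
m=(V<92)&(hsv[...,1]>130); x=np.zeros_like(m); x[165*f:195*f,438*f:468*f]=1
ys,xs=np.where((hsv[...,1]>150)&x); P=ray("top",U(np.c_[xs,ys]),.016)[:,:2]*1000; print("ring",P.mean(0),cv2.minEnclosingCircle(P.astype(np.float32)))
```

```text
block ((466.5726013183594, 349.2232360839844), (51.305580139160156, 49.57811737060547), 4.6213908195495605)
brick ((609.8728637695312, -113.81211853027344), (102.56536102294922, 72.04730987548828), 4.941402435302734)
jar ((587.3753662109375, 338.241943359375), 26.788347244262695)
tin ((440.96136474609375, -321.4477233886719), 27.128440856933594)
drop ((423.85699462890625, 1.804168701171875), 13.294437408447266)
mat ((589.5839233398438, 125.2405776977539), (91.38135528564453, 94.03226470947266), 89.16693878173828)
board ((599.1526489257812, 2.9627838134765625), (177.92601013183594, 360.23101806640625), 5.135191440582275) px [[382.1, 143.6], [253.4, 156.4], [258.4, 219.9], [389.6, 204.9], [377.6, 194.6], [388.6, 186.6]]
ring [ 593.55733797 -347.20420044] ((594.0961303710938, -346.7339782714844), 23.197195053100586)
```

servo_tool([
  [8.7,0,0,0,10],
  [8.7,0,0,0,10.2],
])

```text
time_s: 0.4
tcp_pos: [0.283, -0.6126, 0.2261]
eef_rot: [180.0, -0.0, -175.7]
contact_force: [0.4, 0.6, -0.1]
gripper_width: 0.0868
```

Run:
```python
from h import *
goto((.48,-.2),-175.4);goto((.4666,.3492),-175.4)
```

```text
tool shift cm [-2.271e+01  3.968e+01  2.000e-02] yaw now -175.74
spin -0.34
tool shift cm [-2.546e+01  9.454e+01  6.000e-02] yaw now -175.74
spin -0.34
```

servo_tool([
  [8.7,-2.84,4.96,0,0],
  [8.7,-2.84,4.96,0,0],
  [8.7,-2.84,4.96,0,0],
  [8.7,-2.84,4.96,0,0],
  [8.7,-2.84,4.96,0,0],
  [8.7,-2.84,4.96,0,0],
  [8.7,-2.84,4.96,0,0],
  [8.7,-2.84,4.96,0,0],
])

```text
time_s: 1.4
tcp_pos: [0.4781, -0.1972, 0.2267]
eef_rot: [-180.0, 0.0, -175.4]
contact_force: [0.8, -0.2, -0.3]
gripper_width: 0.0871
```

servo_tool([
  [8.7,-0.34,6.1,0,0],
  [8.7,-0.34,6.1,0,0],
  [8.7,-0.34,6.1,0,0],
  [8.7,-0.34,6.1,0,0],
  [8.7,-0.34,6.1,0,0],
  [8.7,-0.34,6.1,0,0],
  [8.7,-0.34,6.1,0,0],
  [8.7,-0.34,6.1,0,0],
])

```text
time_s: 2.4
tcp_pos: [0.4652, 0.2916, 0.2267]
eef_rot: [180.0, 0.0, -175.4]
contact_force: [1.1, 0.3, 0.3]
gripper_width: 0.0864
```

servo_tool([
  [8.7,0,6.0,0,0],
  [8.7,0,0,0,0],
  [8.7,0,0,0,0],
])

```text
time_s: 2.78
tcp_pos: [0.4605, 0.3493, 0.226]
eef_rot: [-179.9, -0.1, -175.4]
contact_force: [-0.0, -0.5, -0.1]
gripper_width: 0.0873
```

Run:
```python
from h import *
im=shot("wrist","w1"); print(pose("w1"))
print(proj("wrist",[[.4666,.3492,.02]],pose("w1")))
```

```text
(array([0.46049744, 0.34930071, 0.22597255]), array([-1.79942418e+02, -5.24083699e-02, -1.75356664e+02]))
[[321.50562504 177.76925522]]
```

View pics/w1.png

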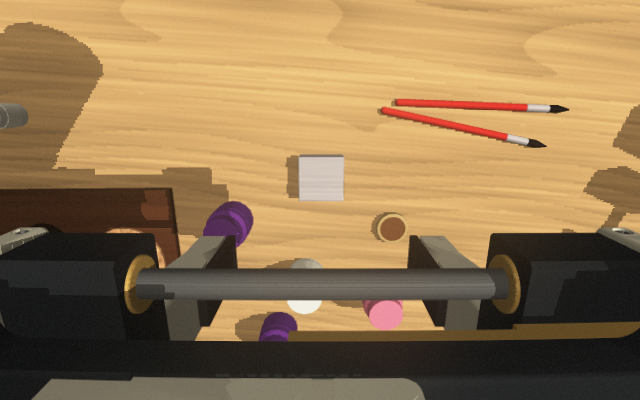

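The block is at (321,177), square to the picture, and the agate is at (391,228), clear of the fingers.

```bash
cat >> h.py <<'E'
def wrect(name,mask,seed,z,cam="wrist"):
    n,l=cv2.connectedComponents(mask.astype(np.uint8)); m=(l==l[seed[1],seed[0]]).astype(np.uint8)
    c=max(cv2.findContours(m,cv2.RETR_EXTERNAL,cv2.CHAIN_APPROX_NONE)[0],key=cv2.contourArea).reshape(-1,2)
    P=ray(cam,c,z,pose(name) if cam=="wrist" else None)[:,:2]*1000
    return c,P.astype(np.float32)
E
python3 - <<'E'
from h import *
im=cv2.imread("pics/w1.png");hsv=cv2.cvtColor(im,cv2.COLOR_BGR2HSV); print(hsv[177,321],hsv[120,321])
m=(hsv[...,1]<60)&(hsv[...,2]>120)
c,P=wrect("w1",m,(321,177),.02); print(cv2.boundingRect(c),cv2.minAreaRect(P))
goto((.4666,.3492),-175.4,.003)
E
```

```text
[ 16  28 209] [ 18 122 230]
(298, 155, 46, 46) ((466.813232421875, 348.3957214355469), (50.23956298828125, 49.30918884277344), 4.668580532073975)
tool shift cm [-6.000e-01  1.000e-02  2.233e+01] yaw now -175.41
spin -0.01
```

servo_tool([
  [8.0,-0.6,0,4.5,0],
  [8.0,0,0,5,0],
  [8.0,0,0,5,0],
  [8.0,0,0,4.5,0],
  [8.0,0,0,2.2,0],
  [8.0,0,0,1.0,0],
  [8,0,0,0,0],
], squeeze=30)

```text
time_s: 3.7
tcp_pos: [0.4672, 0.3492, 0.0048]
eef_rot: [-180.0, -0.0, -175.4]
contact_force: [0.8, 0.7, 0.4]
gripper_width: 0.0799
```

servo_tool([
  [4.5,0,0,0,0],
  [4.5,0,0,0,0],
  [4.5,0,0,0,0],
  [4.5,0,0,0,0],
  [4.5,0,0,0,0],
  [4.5,0,0,0,0],
], squeeze=30)

```text
time_s: 4.45
tcp_pos: [0.4669, 0.3497, 0.005]
eef_rot: [-180.0, 0.0, -175.4]
contact_force: [-1.5, -2.1, 6.4]
gripper_width: 0.0501
```

servo_tool([
  [4.5,0,0,-3,0],
  [4.5,0,0,-6,0],
  [4.5,0,0,-6,0],
  [4.5,0,0,-6,0],
  [4.5,0,0,0,0],
])

```text
time_s: 5.08
tcp_pos: [0.4686, 0.352, 0.2198]
eef_rot: [179.6, 0.4, -175.4]
contact_force: [-0.2, 0.2, -4.7]
gripper_width: 0.0497
```

Run:
```python
from h import *
s=r.get_state();print(s["contact_force"],s["gripper_width"])
goto((.5895,.124),-175,.24)
```

```text
[-0.19118335  0.2117202  -4.74269666] 0.04967773866170835
tool shift cm [-10.22 -23.69  -2.12] yaw now -175.37
spin -0.37
```

servo_tool([
  [4.5,-2.0,-4.74,-0.4,0],
  [4.5,-2.0,-4.74,-0.4,0],
  [4.5,-2.0,-4.74,-0.4,0],
  [4.5,-2.0,-4.74,-0.4,0],
  [4.5,-2.0,-4.74,-0.4,0],
  [4.5,0,0,0,0],
  [4.5,0,0,0,0],
])

```text
time_s: 5.95
tcp_pos: [0.5848, 0.1214, 0.2328]
eef_rot: [-180.0, -0.1, -175.5]
contact_force: [-0.4, 0.7, -3.8]
gripper_width: 0.0493
```

Run:
```python
from h import *
im=shot("wrist","w2"); print(pose("w2"))
print(proj("wrist",[[.5895,.1245,.015]],pose("w2")))
```

```text
(array([0.58482282, 0.12139331, 0.23280833]), array([-1.79985359e+02, -1.49282176e-01, -1.75473068e+02]))
[[324.33248837 174.85953138]]
```

View pics/w2.png

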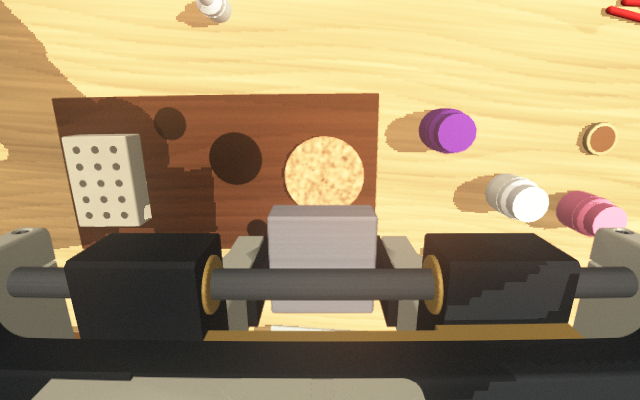

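Run:
```python
from h import *
ps=pose("w2"); R=Ro.from_euler('xyz',ps[1],degrees=True).as_matrix()
# held block: underside 5mm beyond? TCP was at z=.005 => underside tool z=+.005
L=np.array([[.025,-.025,.005],[.025,.025,.005],[.025,-.025,-.015],[.025,.025,-.015],[-.025,-.025,-.015],[-.025,.025,-.015]])
print(proj("wrist",L@R.T+ps[0],ps).round(1).tolist())
im=cv2.imread("pics/w2.png");hsv=cv2.cvtColor(im,cv2.COLOR_BGR2HSV);V=hsv[...,2]
print(V[175,324],V[110,300],V[160,100],V[80,300],hsv[175,324])
m=(V>150); c,P=wrect("w2",m,(324,165),.015)
k=c[:,1]<200; e=P[k]
# algebraic circle fit
A=np.c_[2*e,np.ones(len(e))]; q=np.linalg.lstsq(A,(e**2).sum(1),rcond=None)[0]; print("mat",q[:2],np.sqrt(q[2]+q[:2]@q[:2]))
# brick top
c,P=wrect("w2",(V>110)&(hsv[...,1]<100),(88,210),.04); print("brick",cv2.minAreaRect(P),cv2.boundingRect(c))
# near edge of board (row ~98->94) and left edge (col ~378)
e=[(x,np.argmax(V[60:130,x]<130)+60) for x in range(180,370,5)]
W=ray("wrist",e,.01,ps)[:,:2]*1000; f=np.polyfit(W[:,1],W[:,0],1); print("near edge x=a*y+b",f,np.degrees(np.arctan(f[0])),np.abs(np.polyval(f,W[:,1])-W[:,0]).max())
e=[(400-np.argmax((V[y,400:340:-1]<130)),y) for y in list(range(100,130,2))+list(range(190,235,3))]
W=ray("wrist",e,.01,ps)[:,:2]*1000; f=np.polyfit(W[:,0],W[:,1],1); print("left edge y=a*x+b",f,np.degrees(np.arctan(f[0])),np.abs(np.polyval(f,W[:,0])-W[:,1]).max())
```

```text
[[271.8, 201.8], [371.9, 201.8], [265.4, 214.4], [378.3, 214.4], [270.2, 312.4], [373.5, 312.4]]
251 158 227 253 [ 21 105 251]
mat [495.71169343 125.43258996] 222.87604702534026
brick ((609.7195434570312, -107.0291748046875), (101.40029907226562, 84.54766082763672), 5.102355480194092) (61, 134, 91, 93)
near edge x=a*y+b [-1.63437181e-01  4.85052811e+02] -9.282193555173373 50.75920574423429
left edge y=a*x+b [  0.14043721 128.92605705] 7.994177784251733 0.05657658411087141
```

Run:
```python
from h import *
im=cv2.imread("pics/w2.png"); cv2.imwrite("pics/c2.png",cv2.resize(im[120:330,220:420],None,fx=2.8,fy=2.8,interpolation=cv2.INTER_CUBIC))
```

```text
(no output)
```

View pics/c2.png

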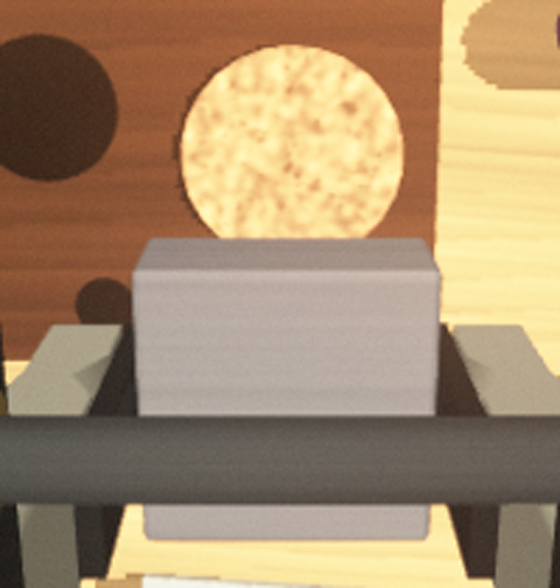

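Run:
```python
from h import *
ps=pose("w2")
im=cv2.imread("pics/w2.png");hsv=cv2.cvtColor(im,cv2.COLOR_BGR2HSV);V=hsv[...,2];S=hsv[...,1]
m=(V>185); z=np.zeros_like(m); z[130:203,278:371]=1
n,l=cv2.connectedComponents((m&z).astype(np.uint8)); k=l[160,324]; l=(l==k)
pts=[]
for y in range(140,200):
    xs=np.where(l[y])[0]
    if len(xs)>10: pts+= [(xs[0]-.5,y),(xs[-1]+.5,y)]
for x in range(300,350):
    ys=np.where(l[:,x])[0]; pts.append((x,ys[0]-.5))
e=ray("wrist",pts,.015,ps)[:,:2]*1000
A=np.c_[2*e,np.ones(len(e))]; q=np.linalg.lstsq(A,(e**2).sum(1),rcond=None)[0]; rr=np.sqrt(q[2]+q[:2]@q[:2]); print("mat",q[:2],rr,np.std(np.hypot(*(e-q[:2]).T)-rr))
for y in (98,150,165,180,190): print(y,V[y,270:384:6])
print(V[85:105,200],V[85:105,340])
```

```text
mat [590.75879487 124.34279234] 45.07014694836463 0.33339125383440066
98 [148 147 154 152 153 154 153 153 156 157 157 159 157 160 162 161 161 161
 168]
150 [152 154 154 154 237 255 251 245 252 237 253 254 252 255 244 165 168 165
 252]
165 [143 144 146 254 245 254 252 254 253 248 241 252 252 252 252 251 162 160
 251]
180 [142 146 146 254 253 252 253 252 253 242 255 254 249 239 245 254 163 163
 249]
190 [138 141 142 251 247 254 252 244 243 253 250 251 245 248 252 240 156 155
 251]
[251 249 248 247 246 246 244 245 245 249 145 145 139 139 142 148 155 154
 150 149] [252 252 253 254 254 253 253 249 216 155 157 157 157 159 155 155 154 154
 158 157]
```

Run:
```python
from h import *
goto((.590,.1246),-175,.0205)
```

```text
tool shift cm [-0.59  0.22 21.27] yaw now -175.41
spin -0.41
```

servo_tool([
  [4.5,-0.59,0.22,4,0],
  [4.5,0,0,5,0],
  [4.5,0,0,5,0],
  [4.5,0,0,3.3,0],
  [4.5,0,0,2,0],
  [4.5,0,0,0,0],
  [4.5,0,0,0,0],
])

```text
time_s: 6.88
tcp_pos: [0.5917, 0.1253, 0.0424]
eef_rot: [180.0, 0.1, -175.3]
contact_force: [1.4, -0.3, -3.6]
gripper_width: 0.0496
```

Run:
```python
from h import *
goto((.590,.1246),-175,.0205)
```

```text
tool shift cm [ 0.17 -0.06  2.19] yaw now -175.32
spin -0.32
```

servo_tool([
  [4.5,0.1,0,1.0,0],
  [4.5,0,0,0.7,0],
  [4.5,0,0,0.3,0],
  [4.5,0,0,0,0],
  [4.5,0,0,0,0],
])

```text
time_s: 7.5
tcp_pos: [0.5905, 0.1243, 0.0217]
eef_rot: [180.0, 0.0, -175.4]
contact_force: [0.6, -0.3, -4.6]
gripper_width: 0.0499
```

Run:
```python
from h import *
for i in range(3):
    s=r.get_state();print(s["tcp_pos"],s["contact_force"])
    im=shot("wrist","w3")
goto((.590,.1246),-175,.0205)
```

```text
[0.59049006 0.12425939 0.02172444] [ 0.59317584 -0.25940318 -4.59410066]
[0.59050807 0.12429622 0.02176767] [-0.10166507 -0.03172488 -4.0980552 ]
[0.59048901 0.12429537 0.02179876] [ 0.28321897  0.69422055 -3.50037041]
tool shift cm [0.04 0.04 0.13] yaw now -175.4
spin -0.4
```

Not touching yet (−4 N is the weight); ease down slightly, then release.

servo_tool([
  [4.5,0,0.03,0.1,0],
  [4.5,0,0,0.08,0],
  [4.5,0,0,0,0],
])

```text
time_s: 8.02
tcp_pos: [0.5903, 0.1246, 0.0201]
eef_rot: [180.0, 0.0, -175.4]
contact_force: [-0.8, 1.2, 0.6]
gripper_width: 0.05
```

servo_tool([
  [6.6,0,0,0,0],
  [6.6,0,0,0,0],
  [6.6,0,0,0,0],
  [6.6,0,0,-2,0],
  [6.6,0,0,-4,0],
  [6.6,0,0,-6,0],
  [6.6,0,0,-6,0],
  [6.6,0,0,-4,0],
])

```text
time_s: 9.02
tcp_pos: [0.5909, 0.1247, 0.2433]
eef_rot: [179.9, 0.2, -175.4]
contact_force: [1.0, 0.0, -0.6]
gripper_width: 0.0659
```

Run:
```python
from h import *
im=shot("wrist","w4"); print(pose("w4"))
hsv=cv2.cvtColor(im,cv2.COLOR_BGR2HSV)
p=proj("wrist",[[.5905,.1245,.035]],pose("w4"))[0].astype(int);print(p, hsv[p[1],p[0]])
m=(hsv[...,1]<60)
c,P=wrect("w4",m,p,.035); print(cv2.boundingRect(c),cv2.minAreaRect(P))
```

```text
(array([0.5909164 , 0.12467951, 0.24330924]), array([ 179.93733281,    0.19879128, -175.39255874]))
[321 170] [ 15  10 249]
(299, 148, 47, 46) ((590.7041625976562, 124.93119812011719), (50.0556640625, 49.83606719970703), 4.601327419281006)
```

View pics/w4.png

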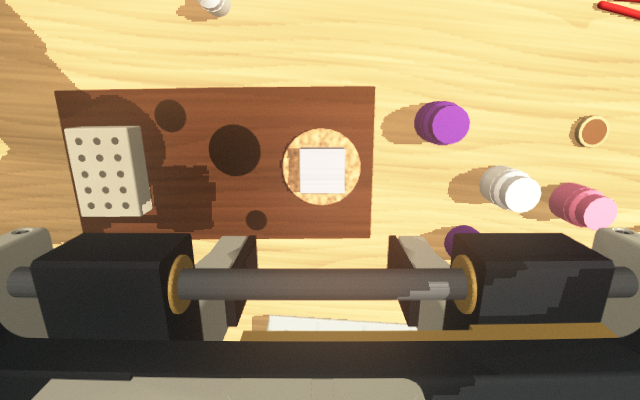

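The block lies centred on the mat, within 1 mm. Next I refine the board frame from this picture and work out the ring move.

Run:
```python
from h import *
ps=pose("w4")
im=cv2.imread("pics/w4.png");hsv=cv2.cvtColor(im,cv2.COLOR_BGR2HSV);V=hsv[...,2].astype(int)
def fit(pts,ax):
    W=ray("wrist",pts,.01,ps)[:,:2]*1000
    for _ in range(3):
        f=np.polyfit(W[:,1-ax],W[:,ax],1); d=np.abs(np.polyval(f,W[:,1-ax])-W[:,ax]); W=W[d<max(2*np.median(d),.5)]
    return f,len(W)
near=[(x,70+np.argmin(np.diff(V[70:105,x]))+.5) for x in range(190,370,4)]
far=[(x,225+np.argmax(np.diff(V[225:246,x]))+.5) for x in range(262,368,4)]
left=[(360+np.argmax(np.diff(V[y,360:385]))+.5,y) for y in range(95,230,4)]
rightt=[(45+np.argmin(np.diff(V[y,45:75]))+.5,y) for y in range(95,118,2)]
for n,p,a in(("near",near,0),("far",far,0),("left",left,1),("right",rightt,1)):
    f,k=fit(p,a); print(n,f,np.degrees(np.arctan(f[0])),k)
s=.0
goto((.5938,-.347),None,.24)
```

```text
near [-8.86795070e-02  5.11921724e+02] -5.067704987429049 44
far [-9.46804676e-02  6.92174798e+02] -5.408667847188749 20
left [8.64259396e-02 1.32613144e+02] 4.939567376951656 34
right [ 9.72411477e-02 -2.33223128e+02] 5.554045225286753 12
tool shift cm [  3.75 -47.06   0.72] yaw now -175.36
```

servo_tool([
  [8,0.47,-5.88,0,0],
  [8,0.47,-5.88,0,0],
  [8,0.47,-5.88,0,0],
  [8,0.47,-5.88,0,0],
  [8,0.47,-5.88,0,0],
  [8,0.47,-5.88,0,0],
  [8,0.47,-5.88,0,0],
  [8,0.47,-5.88,0,0],
])

```text
time_s: 10.07
tcp_pos: [0.5903, -0.3493, 0.2395]
eef_rot: [180.0, 0.0, -175.4]
contact_force: [0.9, 0.4, 0.2]
gripper_width: 0.0801
```

servo_tool([
  [8,0,0,0,0],
  [8,0,0,0,0],
])

```text
time_s: 10.32
tcp_pos: [0.5901, -0.3476, 0.239]
eef_rot: [180.0, -0.0, -175.5]
contact_force: [-0.5, 0.5, -0.1]
gripper_width: 0.0801
```

Run:
```python
from h import *
im=shot("wrist","w5"); print(pose("w5"))
p=proj("wrist",[[.594,-.347,.016]],pose("w5"))[0];print(p)
hsv=cv2.cvtColor(im,cv2.COLOR_BGR2HSV); x,y=p.astype(int)
print(hsv[y-25:y+26:3,x].tolist())
cv2.imwrite("pics/c5.png",cv2.resize(im[y-50:y+50,x-80:x+80],None,fx=5,fy=5,interpolation=cv2.INTER_CUBIC))
```

```text
(array([ 0.59013478, -0.34761736,  0.23903336]), array([ 1.79969711e+02, -4.47311834e-02, -1.75470305e+02]))
[322.02952597 172.71990348]
[[19, 116, 235], [18, 122, 219], [18, 126, 216], [18, 159, 162], [21, 145, 242], [17, 129, 158], [17, 128, 196], [17, 126, 223], [18, 126, 224], [18, 123, 224], [19, 120, 231], [18, 129, 200], [16, 134, 154], [18, 160, 142], [21, 148, 241], [20, 114, 241], [21, 108, 246]]
```

View pics/c5.png

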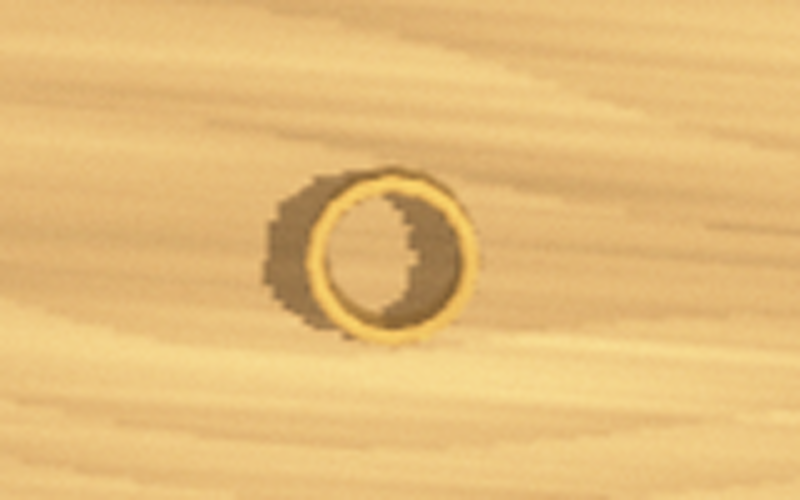

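The crop shows a hollow brass ring, with its top rim centred at about wrist pixel (320.1,173.6).

Run:
```python
from h import *
w=ray("wrist",[[320.1,173.6],[322,190.7]],.016,pose("w5"));print(w)
goto(w[0][:2],None,.004)
```

```text
[[ 0.59519181 -0.34911289  0.016     ]
 [ 0.61508385 -0.34535788  0.016     ]]
tool shift cm [-0.46 -0.26 23.54] yaw now -175.4
```

servo_tool([
  [8,-0.43,-0.15,4,0],
  [8,0,0,5.5,0],
  [8,0,0,5.5,0],
  [8,0,0,4.5,0],
  [8,0,0,2.5,0],
  [8,0,0,1.2,0],
  [8,0,0,0.2,0],
  [8,0,0,0,0],
], squeeze=15)

```text
time_s: 11.38
tcp_pos: [0.5959, -0.3484, 0.0071]
eef_rot: [-180.0, 0.1, -175.4]
contact_force: [0.7, -0.3, 0.8]
gripper_width: 0.08
```

servo_tool([
  [3.5,0,0,0,0],
  [3.5,0,0,0,0],
  [3.5,0,0,0,0],
  [3.5,0,0,0,0],
  [3.5,0,0,0,0],
  [3.5,0,0,0,0],
  [3.5,0,0,0,0],
], squeeze=15)

```text
time_s: 12.25
tcp_pos: [0.5949, -0.3485, 0.0058]
eef_rot: [-180.0, -0.0, -175.4]
contact_force: [-0.6, -0.1, 1.3]
gripper_width: 0.0391
```

servo_tool([
  [3.5,0,0,-3,0],
  [3.5,0,0,-6,0],
  [3.5,0,0,-6,0],
  [3.5,0,0,-5,0],
  [3.5,0,0,0,0],
])

```text
time_s: 12.88
tcp_pos: [0.5971, -0.3495, 0.2115]
eef_rot: [-179.8, 0.5, -175.4]
contact_force: [0.3, 0.3, -1.1]
gripper_width: 0.0396
```

Run:
```python
from h import *
im=shot("wrist","w6"); cv2.imwrite("pics/c6.png",cv2.resize(im[120:330,220:420],None,fx=2.8,fy=2.8,interpolation=cv2.INTER_CUBIC))
goto((.5907,.1247),None,.2)
```

```text
tool shift cm [-3.28 47.23  0.77] yaw now -175.4
```

View pics/c6.png

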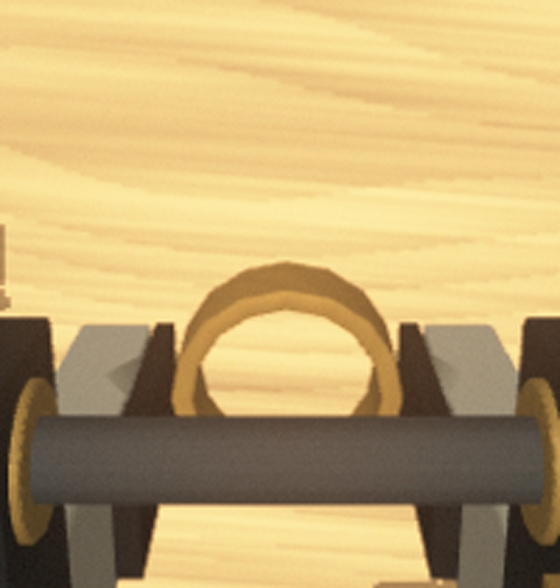

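Run:
```python
from h import *
ps=pose("w6"); R=Ro.from_euler('xyz',ps[1],degrees=True).as_matrix()
for dx in (-.003,0,.003):
    L=np.array([[.02+dx,0,.0058],[.02+dx,0,-.0102]]); print(dx,proj("wrist",L@R.T+ps[0],ps).round(1).tolist())
```

```text
-0.003 [[321.9, 216.5], [321.9, 227.6]]
0 [[321.9, 210.8], [321.9, 221.5]]
0.003 [[321.9, 205.1], [321.9, 215.3]]
```

servo_tool([
  [3.5,-0.41,5.9,0,0],
  [3.5,-0.41,5.9,0,0],
  [3.5,-0.41,5.9,0,0],
  [3.5,-0.41,5.9,0,0],
  [3.5,-0.41,5.9,0,0],
  [3.5,-0.41,5.9,0,0],
  [3.5,-0.41,5.9,0,0],
  [3.5,-0.41,5.9,0,0],
])

```text
time_s: 13.92
tcp_pos: [0.5887, 0.1263, 0.2042]
eef_rot: [-180.0, -0.1, -175.4]
contact_force: [1.1, 0.3, -1.2]
gripper_width: 0.0396
```

servo_tool([
  [3.5,0,0,0,0],
  [3.5,0,0,0,0],
])

```text
time_s: 14.18
tcp_pos: [0.589, 0.1246, 0.2044]
eef_rot: [-180.0, -0.1, -175.4]
contact_force: [-1.2, 0.3, -0.3]
gripper_width: 0.0397
```

Run:
```python
from h import *
goto((.5907,.1247),None,.0408)
```

```text
tool shift cm [-2.100e-01  1.000e-02  1.636e+01] yaw now -175.35
```

servo_tool([
  [3.5,-0.13,0,3.5,0],
  [3.5,0,0,5,0],
  [3.5,0,0,4,0],
  [3.5,0,0,2,0],
  [3.5,0,0,1,0],
  [3.5,0,0,0,0],
  [3.5,0,0,0,0],
])

```text
time_s: 15.05
tcp_pos: [0.5918, 0.1246, 0.0518]
eef_rot: [180.0, 0.1, -175.4]
contact_force: [0.6, -0.1, 0.3]
gripper_width: 0.0394
```

Run:
```python
from h import *
print(r.get_state()["contact_force"]);goto((.590,.1247),None,.0408)
```

```text
[ 0.61162547 -0.10280935  0.33496473]
tool shift cm [0.18 0.02 1.1 ] yaw now -175.42
```

servo_tool([
  [3.5,0,0,0.6,0],
  [3.5,0,0,0.3,0],
  [3.5,0,0,0,0],
  [3.5,0,0,0,0],
])

```text
time_s: 15.55
tcp_pos: [0.5911, 0.1248, 0.0418]
eef_rot: [180.0, 0.0, -175.4]
contact_force: [-0.0, -0.1, 0.2]
gripper_width: 0.0396
```

Run:
```python
from h import *
print(r.get_state()["contact_force"]);goto((.590,.1247),None,.0408)
```

```text
[-0.00436041 -0.10345921  0.22711767]
tool shift cm [0.11 0.   0.1 ] yaw now -175.39
```

servo_tool([
  [3.5,0.1,0,0.07,0],
  [3.5,0,0,0.08,0],
  [3.5,0,0,0,0],
  [3.5,0,0,0,0],
])

```text
time_s: 16.05
tcp_pos: [0.59, 0.1246, 0.0407]
eef_rot: [180.0, 0.0, -175.4]
contact_force: [-2.3, -0.3, 6.7]
gripper_width: 0.0397
```

servo_tool([
  [5.6,0,0,0,0],
  [5.6,0,0,0,0],
  [5.6,0,0,0,0],
  [5.6,0,0,-2,0],
  [5.6,0,0,-4,0],
  [5.6,0,0,-6,0],
  [5.6,0,0,-6,0],
  [5.6,0,0,-2,0],
])

```text
time_s: 17.05
tcp_pos: [0.5917, 0.1251, 0.2449]
eef_rot: [179.9, 0.4, -175.4]
contact_force: [-0.1, -1.1, -0.6]
gripper_width: 0.0561
```

Run:
```python
from h import *
im=shot("wrist","w7"); ps=pose("w7");print(ps)
p=proj("wrist",[[.5907,.1247,.051]],ps)[0];print(p);x,y=p.astype(int)
cv2.imwrite("pics/c7.png",cv2.resize(im[y-50:y+50,x-80:x+80],None,fx=5,fy=5,interpolation=cv2.INTER_CUBIC)); print(x-80,y-50)
goto((.587,.338),None,.22)
```

```text
(array([0.59165048, 0.12508517, 0.24493603]), array([ 179.88642128,    0.36080141, -175.38557318]))
[321.20430925 172.32433021]
241 122
tool shift cm [-1.2  21.25  2.66] yaw now -175.38
```

View pics/c7.png

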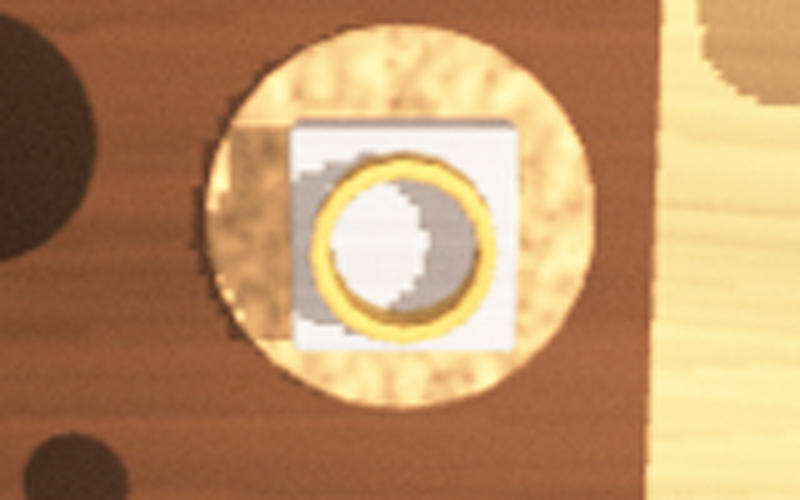

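servo_tool([
  [6.2,0,5.3,0,0],
  [6.2,0,5.3,0,0],
  [6.2,0,5.3,0,0],
  [6.2,0,5.3,0,0],
  [6.2,0,0,0,0],
  [6.2,0,0,0,0],
])

```text
time_s: 17.85
tcp_pos: [0.5727, 0.3359, 0.2395]
eef_rot: [-180.0, -0.1, -175.4]
contact_force: [-1.2, -1.0, 0.1]
gripper_width: 0.0617
```

Run:
```python
from h import *
im=shot("wrist","w8"); ps=pose("w8");print(ps)
```

```text
(array([0.57274923, 0.33591667, 0.23954318]), array([-1.79956317e+02, -5.28966919e-02, -1.75364133e+02]))
```

View pics/w8.png

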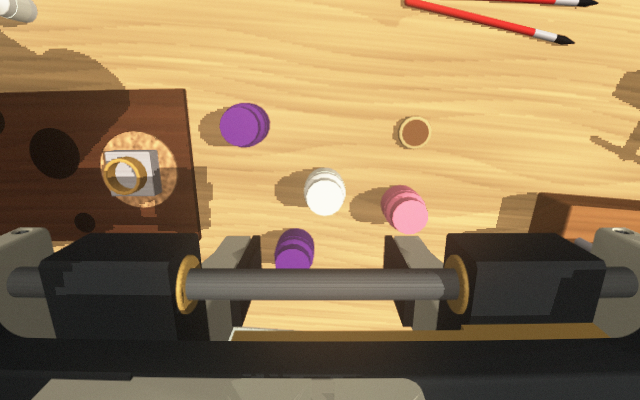

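Run:
```python
from h import *
im=cv2.imread("pics/w8.png")
cv2.imwrite("pics/c8.png",cv2.resize(im[145:245,270:430],None,fx=5,fy=5,interpolation=cv2.INTER_CUBIC))
```

```text
(no output)
```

View pics/c8.png

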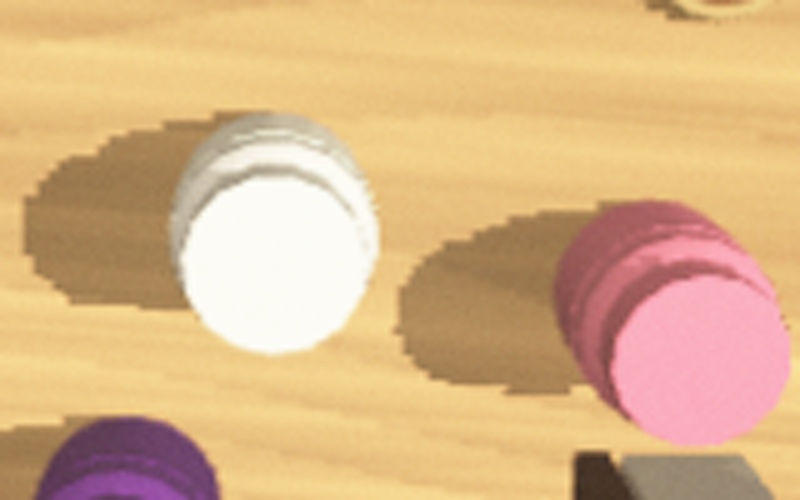

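Run:
```python
from h import *
print(ray("wrist",[[324.9,197.4],[409.8,216.2]],.056,pose("w8")), ray("top",[[191.3,183.0]],.056))
w=ray("wrist",[[324.9,197.4]],.056,pose("w8"))[0]
goto(w[:2],None,.006)
```

```text
[[0.59456284 0.34072651 0.056     ]
 [0.60786834 0.43223297 0.056     ]] [[0.59263895 0.34046237 0.056     ]]
tool shift cm [-2.21  0.38 23.39] yaw now -175.41
```

servo_tool([
  [6.2,-2.13,0.36,3,0],
  [6.2,0,0,5,0],
  [6.2,0,0,5,0],
  [6.2,0,0,4.5,0],
  [6.2,0,0,3,0],
  [6.2,0,0,2,0],
  [6.2,0,0,0.7,0],
  [6.2,0,0,0,0],
], squeeze=15)

```text
time_s: 18.9
tcp_pos: [0.5945, 0.3412, 0.0088]
eef_rot: [180.0, 0.0, -175.4]
contact_force: [0.1, 0.0, 0.2]
gripper_width: 0.0623
```

servo_tool([
  [4.2,0,0,0,0],
  [4.2,0,0,0,0],
  [4.2,0,0,0,0],
  [4.2,0,0,0,0],
  [4.2,0,0,0,0],
  [4.2,0,0,0,0],
], squeeze=15)

```text
time_s: 19.65
tcp_pos: [0.5945, 0.3417, 0.0094]
eef_rot: [180.0, 0.1, -175.4]
contact_force: [-2.1, -0.2, 5.9]
gripper_width: 0.0459
```

servo_tool([
  [4.2,0,0,-3,0],
  [4.2,0,0,-6,0],
  [4.2,0,0,-6,0],
  [4.2,0,0,-4,0],
  [4.2,0,0,0,0],
  [4.2,0,0,0,0],
])

```text
time_s: 20.4
tcp_pos: [0.5934, 0.341, 0.1975]
eef_rot: [-180.0, -0.1, -175.4]
contact_force: [-0.6, -0.7, -0.5]
gripper_width: 0.0462
```

Run:
```python
from h import *
im=shot("wrist","w9"); ps=pose("w9"); cv2.imwrite("pics/c9.png",cv2.resize(im[120:330,220:420],None,fx=2.8,fy=2.8,interpolation=cv2.INTER_CUBIC))
R=Ro.from_euler('xyz',ps[1],degrees=True).as_matrix()
L=np.array([[.023,0,.0075],[.0195,0,.0075-.056],[-.0195,0,.0075-.056]]); print(proj("wrist",L@R.T+ps[0],ps).round(1).tolist())
goto((.6008,.005),None,.2)
```

```text
[[321.9, 204.2], [321.9, 259.3], [321.8, 351.4]]
tool shift cm [  1.93 -33.54  -0.29] yaw now -175.41
```

View pics/c9.png

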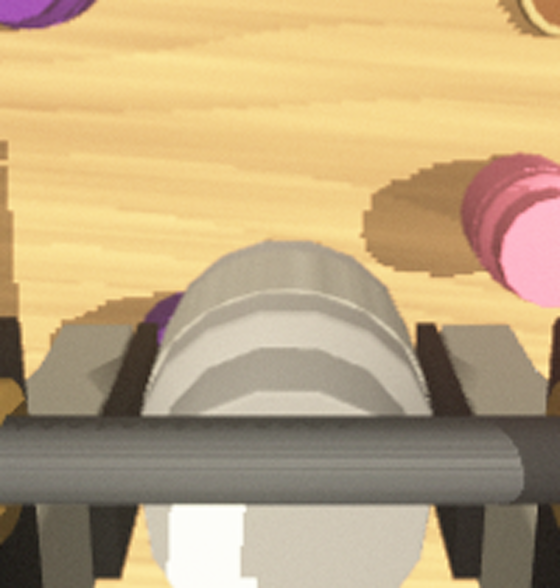

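servo_tool([
  [4.2,0.33,-5.6,0,0],
  [4.2,0.33,-5.6,0,0],
  [4.2,0.33,-5.6,0,0],
  [4.2,0.33,-5.6,0,0],
  [4.2,0.33,-5.6,0,0],
  [4.2,0.28,-5.54,0,0],
  [4.2,0,0,0,0],
  [4.2,0,0,0,0],
])

```text
time_s: 21.45
tcp_pos: [0.6012, 0.0051, 0.197]
eef_rot: [-180.0, -0.1, -175.5]
contact_force: [-0.0, 0.6, -0.6]
gripper_width: 0.0457
```

Run:
```python
from h import *
goto((.6008,.005),-175,.0194)
im=shot("wrist","w10")
```

```text
tool shift cm [ 0.   -0.   17.76] yaw now -175.46
spin -0.46
```

View pics/w10.png

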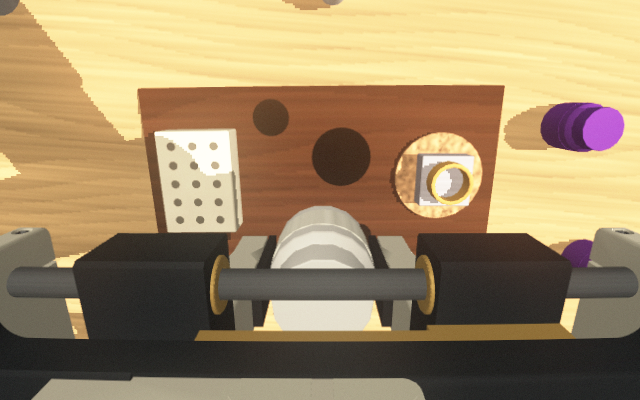

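Run:
```python
from h import *
ps=pose("w10")
im=cv2.imread("pics/w10.png");hsv=cv2.cvtColor(im,cv2.COLOR_BGR2HSV);V=hsv[...,2]
cv2.imwrite("pics/c10.png",cv2.resize(im[115:245,135:260],None,fx=4.5,fy=4.5,interpolation=cv2.INTER_CUBIC))
m=(V>180)
z=np.zeros_like(m); z[126:225,390:488]=1
n,l=cv2.connectedComponents((m&z).astype(np.uint8)); l=l==l[150,440]
pts=[]
for y in range(137,212):
    xs=np.where(l[y])[0]
    pts+=[(xs[-1]+.5,y)]+([(xs[0]-.5,y)] if y<165 else [])
e=ray("wrist",pts,.015,ps)[:,:2]*1000
for _ in range(4):
    A=np.c_[2*e,np.ones(len(e))]; q=np.linalg.lstsq(A,(e**2).sum(1),rcond=None)[0]; rr=np.sqrt(q[2]+q[:2]@q[:2]); d=np.abs(np.hypot(*(e-q[:2]).T)-rr); e=e[d<1.0]
print("mat",q[:2],rr,len(e))
```

```text
mat [590.73250236 124.00641425] 45.026787076052145 102
```

View pics/c10.png

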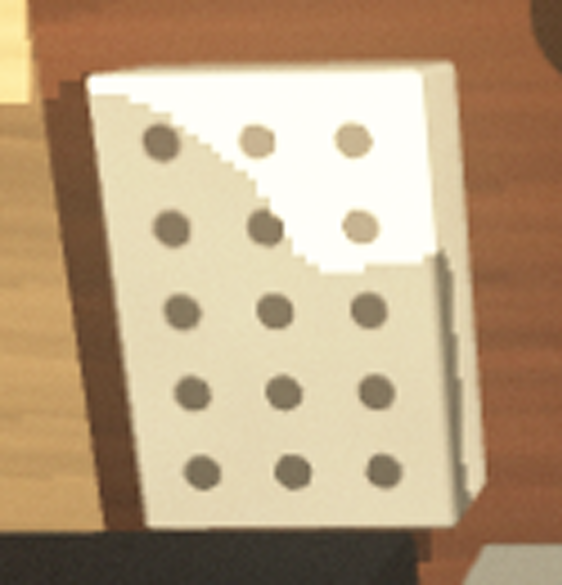

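Run:
```python
from h import *
b=ray("wrist",[[195.7,183.7]],.04,pose("w10"))[0][:2]*1000; m=np.array([590.75,124.2])
print(b,(b+m)/2,np.linalg.norm(b-m),np.degrees(np.arctan2(b[0]-m[0],m[1]-b[1])))
goto((.6008,.005),-175,.0194)
```

```text
[ 611.76589489 -114.92679527] [601.25794744   4.63660237] 240.04852020382788 5.022591363808552
tool shift cm [ 0.03 -0.06 17.78] yaw now -175.4
spin -0.4
```

servo_tool([
  [4.2,0,-0.05,3.5,0],
  [4.2,0,0,5,0],
  [4.2,0,0,4.5,0],
  [4.2,0,0,2.5,0],
  [4.2,0,0,1.2,0],
  [4.2,0,0,0.5,0],
  [4.2,0,0,0,0],
  [4.2,0,0,0,0],
])

```text
time_s: 22.5
tcp_pos: [0.6024, 0.0051, 0.0273]
eef_rot: [180.0, 0.1, -175.4]
contact_force: [0.3, -0.5, -0.1]
gripper_width: 0.0454
```

Run:
```python
from h import *
print(r.get_state()["contact_force"]);goto((.6012,.0047),-175,.0194)
```

```text
[ 0.25282162 -0.53749953 -0.13376813]
tool shift cm [ 0.12 -0.04  0.79] yaw now -175.39
spin -0.39
```

servo_tool([
  [4.2,0.08,0,0.5,0],
  [4.2,0,0,0.15,0],
  [4.2,0,0,0,0],
  [4.2,0,0,0,0],
])

```text
time_s: 23.0
tcp_pos: [0.601, 0.0048, 0.0198]
eef_rot: [-180.0, 0.0, -175.4]
contact_force: [-0.1, 0.3, -0.7]
gripper_width: 0.0459
```

Run:
```python
from h import *
print(r.get_state()["contact_force"]);goto((.6012,.0047),-175,.0194)
```

```text
[-0.09761239  0.29816628 -0.68318794]
tool shift cm [-0.02 -0.01  0.04] yaw now -175.4
spin -0.4
```

servo_tool([
  [4.2,0,0,0.08,0],
  [4.2,0,0,0,0],
  [4.2,0,0,0,0],
])

```text
time_s: 23.38
tcp_pos: [0.6011, 0.0048, 0.0193]
eef_rot: [-180.0, 0.0, -175.4]
contact_force: [-1.1, -1.0, 5.2]
gripper_width: 0.0457
```

servo_tool([
  [6.2,0,0,0,0],
  [6.2,0,0,0,0],
  [6.2,0,0,0,0],
  [6.2,0,0,-2,0],
  [6.2,0,0,-5,0],
  [6.2,0,0,-6,0],
  [6.2,0,0,-6,0],
  [6.2,0,0,-3,0],
])

```text
time_s: 24.38
tcp_pos: [0.602, 0.0049, 0.243]
eef_rot: [180.0, 0.3, -175.4]
contact_force: [0.3, 0.0, -0.5]
gripper_width: 0.0618
```

Run:
```python
from h import *
im=shot("wrist","w11"); ps=pose("w11");print(ps,proj("wrist",[[.6012,.0047,.066]],ps))
goto((.424,.002),None,.2)
```

```text
(array([0.60199661, 0.00494023, 0.24299948]), array([ 179.96436432,    0.28594111, -175.38718272])) [[321.57699827 176.12689519]]
tool shift cm [17.92  1.16  4.45] yaw now -175.37
```

View pics/w11.png

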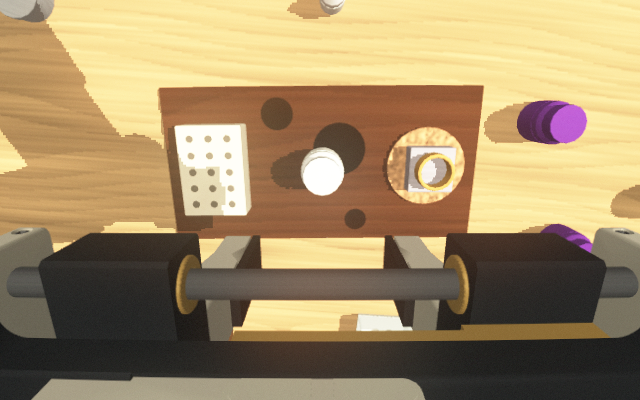

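servo_tool([
  [6.2,5.5,0.35,0.5,0],
  [6.2,5.5,0.35,0.5,0],
  [6.2,5,0.35,0.5,0],
  [6.2,0,0,0,0],
  [6.2,0,0,0,0],
])

```text
time_s: 25.05
tcp_pos: [0.4409, 0.0026, 0.2243]
eef_rot: [180.0, 0.1, -175.4]
contact_force: [1.0, -0.6, 0.4]
gripper_width: 0.0622
```

Run:
```python
from h import *
im=shot("wrist","w12"); ps=pose("w12");p=proj("wrist",[[.424,.002,.036]],ps)[0];print(ps,p);x,y=p.astype(int)
cv2.imwrite("pics/c12.png",cv2.resize(im[y-50:y+50,x-80:x+80],None,fx=5,fy=5,interpolation=cv2.INTER_CUBIC)); print(x-80,y-50)
```

```text
(array([0.44085804, 0.002628  , 0.224347  ]), array([ 1.79981987e+02,  7.20882689e-02, -1.75373365e+02])) [322.52192108 159.10934509]
242 109
```

View pics/c12.png

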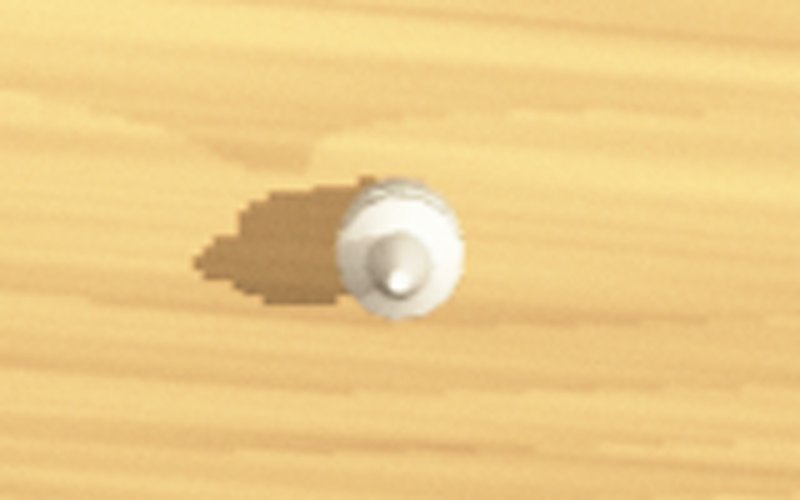

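Run:
```python
from h import *
ps=pose("w12")
print(ray("wrist",[[321.8,159.8]],.036,ps),ray("wrist",[[321.2,164.2]],.062,ps))
goto((.425,.0012),None,.004)
```

```text
[[0.42477057 0.00132019 0.036     ]] [[0.42478981 0.00074548 0.062     ]]
tool shift cm [ 1.650e+00 -2.000e-02  2.202e+01] yaw now -175.39
```

servo_tool([
  [6.2,1.65,0,3,0],
  [6.2,0,0,5,0],
  [6.2,0,0,5,0],
  [6.2,0,0,4,0],
  [6.2,0,0,2.5,0],
  [6.2,0,0,1.7,0],
  [6.2,0,0,0.7,0],
  [6.2,0,0,0,0],
], squeeze=10)

```text
time_s: 26.1
tcp_pos: [0.4244, 0.0011, 0.0045]
eef_rot: [-180.0, -0.1, -175.4]
contact_force: [-0.0, 0.2, 0.7]
gripper_width: 0.0622
```

servo_tool([
  [2.2,0,0,0,0],
  [2.2,0,0,0,0],
  [2.2,0,0,0,0],
  [2.2,0,0,0,0],
  [2.2,0,0,0,0],
  [2.2,0,0,0,0],
  [2.2,0,0,0,0],
  [2.2,0,0,0,0],
], squeeze=10)

```text
time_s: 27.1
tcp_pos: [0.4243, 0.0012, 0.0052]
eef_rot: [180.0, 0.0, -175.4]
contact_force: [-1.0, -0.0, 6.6]
gripper_width: 0.0256
```

servo_tool([
  [2.2,0,0,-3,0],
  [2.2,0,0,-6,0],
  [2.2,0,0,-6,0],
  [2.2,0,0,-4,0],
  [2.2,0,0,0,0],
  [2.2,0,0,0,0],
])

```text
time_s: 27.85
tcp_pos: [0.4235, 0.001, 0.1943]
eef_rot: [180.0, -0.0, -175.4]
contact_force: [-0.1, -0.3, -0.6]
gripper_width: 0.026
```

Run:
```python
from h import *
im=shot("wrist","w13"); ps=pose("w13"); cv2.imwrite("pics/c13.png",cv2.resize(im[120:330,220:420],None,fx=2.8,fy=2.8,interpolation=cv2.INTER_CUBIC))
R=Ro.from_euler('xyz',ps[1],degrees=True).as_matrix()
L=np.array([[.013,0,.006],[.013,0,.006-.036],[0,0,.006-.062]]); print(proj("wrist",L@R.T+ps[0],ps).round(1).tolist())
t=.056; a=np.radians(5.02); o=np.array([.6012,.0047])+t*np.array([np.cos(a),np.sin(a)]); print(o)
goto(o,None,.2)
```

```text
[[321.9, 223.7], [321.9, 253.8], [321.9, 319.9]]
[0.6569852  0.00960019]
tool shift cm [-23.36  -1.    -0.66] yaw now -175.42
```

View pics/c13.png

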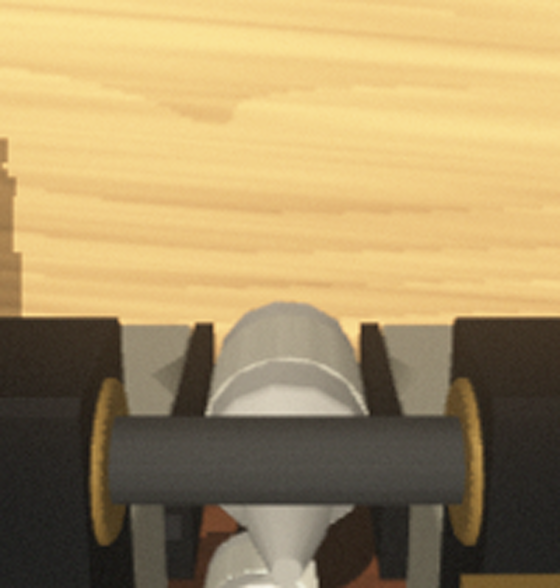

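servo_tool([
  [2.2,-4.65,-0.2,0,0],
  [2.2,-4.65,-0.2,0,0],
  [2.2,-4.65,-0.2,0,0],
  [2.2,-4.65,-0.2,0,0],
  [2.2,-4.65,-0.2,0,0],
  [2.2,0,0,0,0],
  [2.2,0,0,0,0],
])

```text
time_s: 28.78
tcp_pos: [0.6557, 0.0096, 0.1925]
eef_rot: [-180.0, -0.2, -175.4]
contact_force: [-0.3, 0.2, -0.4]
gripper_width: 0.0257
```

Run:
```python
from h import *
goto((.656,.0096),None,.0155)
im=shot("wrist","w14"); ps=pose("w14");x,y=proj("wrist",[[.6012,.0047,.066]],ps)[0];print(ps,x,y); x=int(x);y=int(y)
cv2.imwrite("pics/c14.png",cv2.resize(im[y-50:y+50,x-80:x+80],None,fx=5,fy=5,interpolation=cv2.INTER_CUBIC)); print(x-80,y-50)
```

```text
tool shift cm [-1.00e-01  1.00e-02  1.77e+01] yaw now -175.42
(array([0.65569679, 0.00955924, 0.19253229]), array([-179.96649038,   -0.22989534, -175.4231554 ])) 321.35787003238147 126.15882576066777
241 76
```

View pics/c14.png

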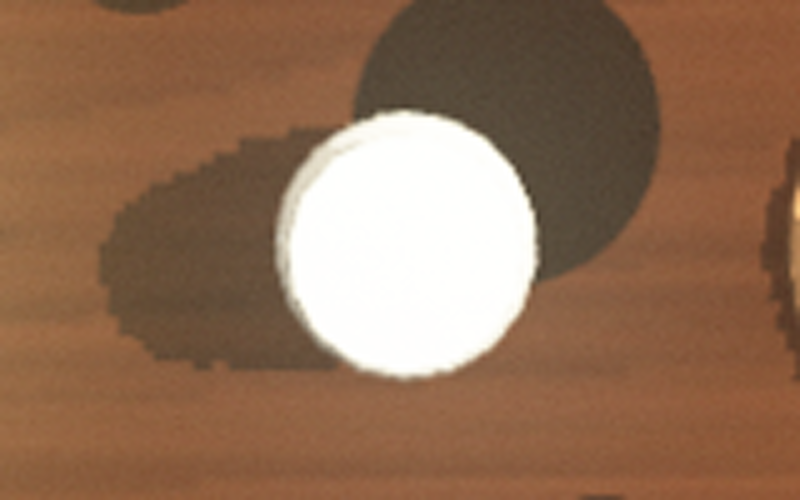

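servo_tool([
  [2.2,-0.05,0,3.5,0],
  [2.2,0,0,5,0],
  [2.2,0,0,4.5,0],
  [2.2,0,0,2.2,0],
  [2.2,0,0,1.2,0],
  [2.2,0,0,0.5,0],
  [2.2,0,0,0,0],
  [2.2,0,0,0,0],
])

```text
time_s: 29.82
tcp_pos: [0.6578, 0.01, 0.0271]
eef_rot: [180.0, 0.1, -175.4]
contact_force: [0.1, -0.4, 0.4]
gripper_width: 0.0254
```

Run:
```python
from h import *
print(r.get_state()["contact_force"]);goto((.6563,.0098),None,.0155)
```

```text
[ 0.08743688 -0.43095509  0.43036948]
tool shift cm [ 0.16 -0.01  1.16] yaw now -175.39
```

servo_tool([
  [2.2,0.06,0,0.7,0],
  [2.2,0,0,0.3,0],
  [2.2,0,0,0,0],
  [2.2,0,0,0,0],
])

```text
time_s: 30.32
tcp_pos: [0.6566, 0.0098, 0.0159]
eef_rot: [-180.0, -0.0, -175.4]
contact_force: [-0.2, -0.2, -0.4]
gripper_width: 0.0256
```

Run:
```python
from h import *
print(r.get_state()["contact_force"]);goto((.6563,.0098),None,.0155)
```

```text
[-0.23561926 -0.20067182 -0.40764293]
tool shift cm [0.03 0.01 0.04] yaw now -175.41
```

servo_tool([
  [2.2,0.03,0,0.05,0],
  [2.2,0,0,0.05,0],
  [2.2,0,0,0,0],
])

```text
time_s: 30.7
tcp_pos: [0.6563, 0.0098, 0.0153]
eef_rot: [-180.0, 0.0, -175.4]
contact_force: [-1.4, -0.2, 3.5]
gripper_width: 0.0255
```

servo_tool([
  [5,0,0,0,0],
  [5,0,0,0,0],
  [5,0,0,0,0],
  [5,0,0,-2,0],
  [5,0,0,-5,0],
  [5,0,0,-6,0],
  [5,0,0,-6,0],
  [5,0,0,-3,0],
])

```text
time_s: 31.7
tcp_pos: [0.6574, 0.0098, 0.2393]
eef_rot: [180.0, 0.3, -175.4]
contact_force: [-0.4, -0.9, -0.8]
gripper_width: 0.0501
```

Run:
```python
from h import *
im=shot("wrist","w15"); ps=pose("w15");a=proj("wrist",[[.6572,.0098,.046],[.6012,.0047,.066]],ps);print(ps,a); x,y=a[0].astype(int)
cv2.imwrite("pics/c15.png",cv2.resize(im[y-80:y+50,x-80:x+80],None,fx=4.5,fy=4.5,interpolation=cv2.INTER_CUBIC)); print(x-80,y-80)
im=shot("top","t15")
cv2.imwrite("pics/ct15.png",cv2.resize(im[130:260,140:460],None,fx=2.5,fy=2.5,interpolation=cv2.INTER_CUBIC))
im=shot("scene","s15");cv2.imwrite("pics/cs15.png",cv2.resize(im[130:290,260:420],None,fx=3.5,fy=3.5,interpolation=cv2.INTER_CUBIC))
```

```text
(array([0.65742858, 0.00984128, 0.23931932]), array([ 179.97245216,    0.29992492, -175.38763855])) [[321.75103782 173.3333772 ]
 [321.14791749 119.60224291]]
241 93
```

View pics/c15.png

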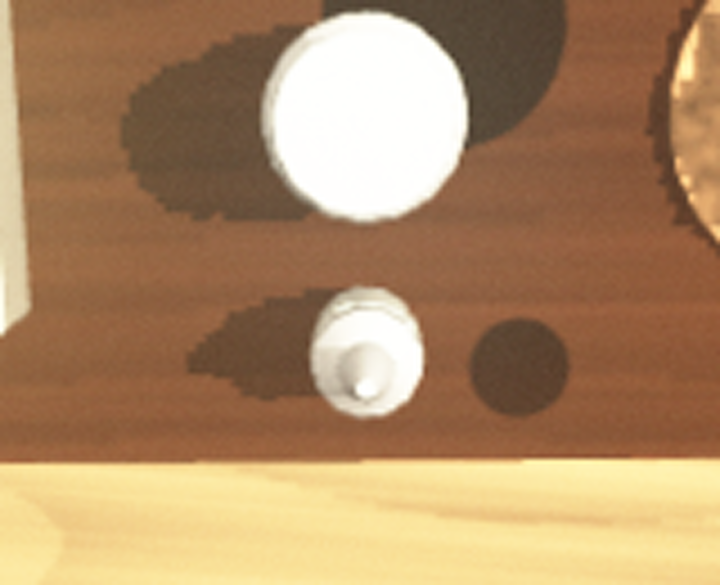

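View pics/ct15.png

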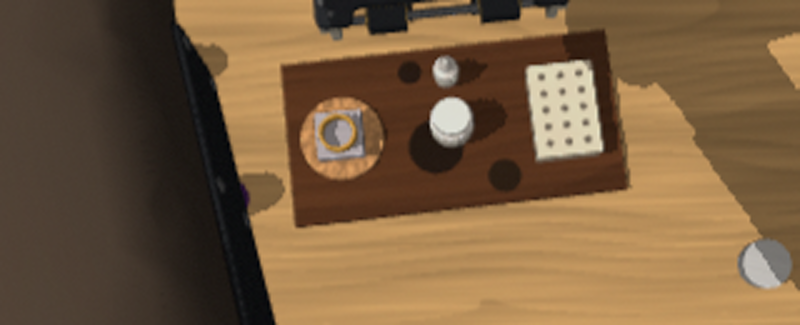

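View pics/cs15.png

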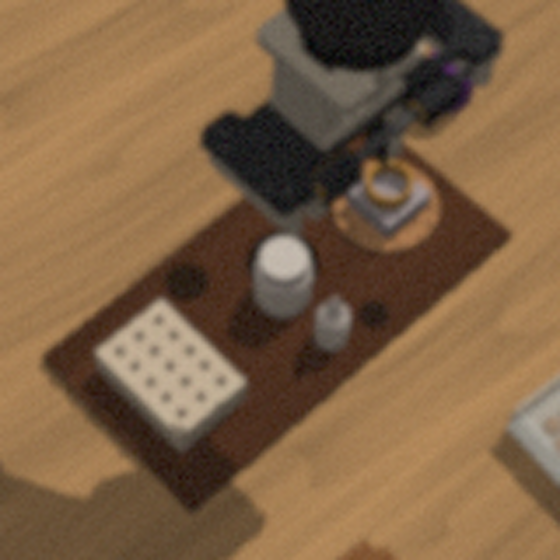

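Run:
```python
from h import *
ps=pose("w15"); d=ray("wrist",[[322.4,172.8]],.046,ps)[0]; print("drop",d)
j=ray("wrist",[[321.7,118.6]],.057,ps)[0]; print("jar",j)
v=(d-j)[:2];print(np.linalg.norm(v)*1000-36,np.degrees(np.arctan2(v[1],v[0])), r.get_state()["time_s"])
```

```text
drop [0.65657799 0.01043386 0.046     ]
jar [0.60066181 0.00518297 0.057     ]
20.162183778166813 5.3647085910345575 31.85
```

The dropper stands about 20 mm behind the jar at a bearing of 5.4° (board axis 5.0°), and everything is released and clear. Handing in.

```bash
python3 -c "
from plant import r
print(r.get_state()['contact_force']); print(r.close_job())"
```

```text
[ 0.14799632 -0.00430281 -0.06009966]
the job is handed in; nothing more can be done
None
```

The soldering board is set out in the order asked, and I handed the job in at about 32 s of the 115 s allowed. I let go of each thing before taking the next.

Last checks against the targets, from the camera pictures:

| Thing | Where it ended up |
|---|---|
| Steel block | Flat on the cork mat, centre within about 1 mm of the mat's |
| Brass ring | Flat on the block, centre within about 1 mm of the block's |
| White jar | Upright, within about 1 mm of the midpoint between mat and firebrick |
| Dropper bottle | Upright on the board, gap to the jar about 20 mm, bearing 5.4° against the board's axis of 5.0° |

- **Bystanders:** I never worked near the tin or the pliers, and the gripper stayed clear of the agate. In the last crop the tin looks to be where it was. The agate and pliers were not in the final crops, so I didn't re-measure them.
- **Disagreements:** none of the checks failed. The top and wrist cameras differed by 1–2 mm on the ring and jar. I placed the ring pick-up between the two and went by the wrist camera for the jar.

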